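Close the sample tub with its press-on lid

TASK

The clear tub of sample vials is ready to be stored: take its loose blue lid off the sloped rest, set it on the tub and press it down until it is seated level, flush on the grey rim all round. Leave the two vials, the carton and the battery on the worktop where they stand, and let go of the lid.

Things in the scene. Friction and masses are not known exactly. Their poses are not given: they have to be found in the camera images.
- tub: round clear tub with three vials in it, fixed to the worktop by a 124 mm square foot plate; origin at the centre of its underside, z up. Grey rim: 124 mm outside diameter, 4.5 mm wide, its flat top 75 mm above the origin. Inside the rim runs an orange seal in four quarter pieces, 100 mm inside and 112 mm outside diameter
- tub_rim (a point): centre of the tub's mouth at the height of the grey rim's top, z up. At the start the orange seal stands 6 mm proud of this height; it gives way stiffly (about 2.5 N for each quarter, 10 N in all) and stays down where it is pressed
- lid: loose round lid, about 90 g; origin at the centre of the plug's underside, z along its axis towards the knob. White plug, 95 mm diameter, chamfered, from 0 to 10 mm; blue disc, 124 mm diameter, from 10 to 15 mm; round white knob, 28 mm diameter, from 15 to 47 mm. At the start its plug lies on the sloped rest
- lid_seat (a point): on the lid's axis at the underside of the blue disc (10 mm from the lid's origin); it coincides with tub_rim when the lid is fully seated
- lid_knob (a point): centre of the top of the lid's knob (47 mm from the lid's origin)
- lid_rest: fixed wooden lid rest, 132 x 118 mm, origin under its centre; its board slopes at 33 degrees, rising towards the rest's +x, so the lid's axis leans 33 degrees towards its -x (roughly at the robot). Board centre 54 mm above the origin; two steel pegs, 10 mm diameter, 20 mm tall, square to the board, hold the lid's lower edge
- vial_mid: bystander: vial with blue cap, 36 mm diameter, 65 mm tall, standing; origin under its centre
- vial_front: bystander: vial with blue cap, 31 mm diameter, 62 mm tall, standing; origin under its centre
- carton: bystander: small pale blue carton, 50 x 34 mm, 80 mm tall, standing; origin under its centre
- cell: bystander: red and white battery, 15 x 50 x 15 mm, lying; origin under its centre
Mind the look-alikes: they are no part of the job. What is shaped like the lid but red is not meant.

How it is judged:
By the outcome, as a careful person would: the job done as asked, in the order asked, and still so for the second after the job is handed in, with the robot touching nothing.
It also fails if it takes over 51 s, if anything falls off the work surface, if the arm or the gripper's body presses on something with over 40 N, if the wrist force passes 120 N, or if a joint passes its speed limit or range.

ROBOT

A 6-joint arm with a two-finger parallel gripper is mounted at the origin on a cart in front of the work surface, level with it; the furniture and walls round the work are solid. World frame = base frame: x ahead of the robot, y to its left, z up, the work surface at z = 0. Lengths are in m, angles in degrees, forces in N, time in s.
With the tool pointing down it reaches from about 0.25 to 0.725 m from the base axis. Payload 4 kg.
Tool frame: the origin (TCP) lies on the centre line of the jaws, within the pads' length; the fingertips stand 11 mm ahead of it and the grasp point (between the pads) lies 8 mm behind it; z points along the fingers, y is the direction in which the jaws open and shut (so a half turn about z gives the same grasp; the last joint's range is limited). The gripper opens to 85 mm and grips with 20 to 120 N. Pads are 22 mm wide; open, the fingers measure 114 mm over their backs; the gripper's body (76 mm by 85 mm) begins 54 mm behind the grasp point. The pads swing forward as they close: fully open they stand 13 mm farther back than shut.
Start: joints at [-65.432, 13.785, 0.286, 76.501, 0, 90], TCP at [0.208, -0.455, 0.242] pointing down, gripper open.
Joint ranges: [-155.79, 155.79], [-60.16, 107.12], [-62.33, 73.08], [-114, 123.19], [-81.49, 82.49], [-180, 180]. Speed limits (degrees/s): [159.86, 159.86, 180, 180, 180, 180].

INTERFACE

Orientations are given as [roll, pitch, yaw] about the fixed x, y, z axes, in that order (R = Rz(yaw) Ry(pitch) Rx(roll)).
In Python, from plant import arm gives the robot as it stands.
- The arm moves only by the tool jog_arm, never from a script. Its argument "commands" is a list of rows, each a list of 3 entries, a list of its own where there are three numbers: the shift along the world's x, y, z in mm, then the turn, a rotation vector about the world's x, y, z in rad, then the finger opening in mm, from 0 to 85.4. A call has 1 to 12 rows; each row shifts and turns the commanded pose from where the row before left it; what a row does not reach is not made up. A row lasts 1/8 s, in which the tool goes at most 62.5 mm and 10.7 degrees, less where a joint would pass 70% of its speed; a pose out of reach is approached as far as the arm can. A call is refused whole if a number of a shift passes 62.5 or a number of a turn 0.188, either way. A call with a gripper value outside its range is refused whole. The fingers move at their own pace and stop on an object; "newtons" is the grip in N (left out, the last holds). Time passes only in rows, so rows that do not move let the fingers close. It gives the time, the measured TCP pose, the force and the opening at its end, in the units of the state.
- arm.observe(): the state, without advancing time (a new reading comes with each control period).
- arm.capture(name): name is "scene" or "side" or "wrist"; returns a dict with "color" (480x640x3 uint8, red, green, blue), "z_map" (480x640 float32, m along the optical axis (not along the pixel's ray), 0 where there is no reading), "vertical_fov" (degrees; the focal length in pixels is half the picture's height over the tangent of half this angle, whatever the lens; pixels are square), "cx", "cy" (the principal point, pixels), "dist_coeffs" ([k1, k2, p1, p2, k3] as OpenCV has them; the pictures are not rectified), "world_from_camera" (4x4, takes a point from camera to world coordinates); the wrist camera has in their place "hand_eye" (4x4, takes a point from camera to tool coordinates, whose origin is the TCP and whose axes are the flange's). Camera axes: x right, y down, z forward; pixel columns grow to the right and rows downward; lengths in m; the calibration is good to about 2 mm. A picture is of the moment at which its call begins: read the wrist's pose just before it.
- arm.close_job(): hands the job in, once; it reports no verdict.
The state is a dict: "clock": time; "joints": joint angles; "dq": joint speeds; "tau": joint torques, N m; "position": TCP position; "orientation": TCP orientation; "ft_force": force on the tool from outside, world axes, zero at the start; "wrist_torque": the same for the moment, N m; "finger_gap": finger opening in m.
Only numpy, scipy, OpenCV 4.12 (cv2) and the standard library are available. Lean on these libraries where they do the work, as an engineer would, in place of code of your own. Each camera call takes 0.05 s, during which the arm holds its last target.

## Working session

There is one attempt and no reset: what is moved stays moved. The work goes in short steps, Python scripts to look and compute and a tool call to move; the robot and the scene stay as the last step left them, time stands still between calls to the robot, and variables do not carry over. Pictures are saved under pics/ and viewed, and the job is handed in when it is done.

Besides the shell and the picture viewer there is one more tool, called after "Emit:" by a JSON object that holds its "op" and its "data", one argument or row to a line. jog_arm: Moves the arm, as the interface text tells. Its arguments: {"type":"object","properties":{"commands":{"type":"array"},"newtons":{"type":"number"}},"required":["commands"]}

```bash
ls; mkdir -p pics; cat > h.py <<'E'
import numpy as np,cv2,pickle
from plant import arm
def K(c):
    f=240/np.tan(np.radians(c["vertical_fov"])/2)
    return np.array([[f,0,c["cx"]],[0,f,c["cy"]],[0,0,1]]),np.array(c["dist_coeffs"],float)
def ray(c,px,T=None):
    k,d=K(c);T=np.array(c["world_from_camera"] if T is None else T)
    n=cv2.undistortPoints(np.array(px,float).reshape(-1,1,2),k,d).reshape(-1,2)
    v=np.c_[n,np.ones(len(n))]@T[:3,:3].T
    return T[:3,3],v
def onz(c,px,z,T=None):
    o,v=ray(c,px,T); return o+v*((z-o[2])/v[:,2])[:,None]
def cloud(c,mask,T=None):
    T=np.array(c["world_from_camera"] if T is None else T)
    k,d=K(c);ys,xs=np.nonzero(mask&(c["z_map"]>0))
    n=cv2.undistortPoints(np.c_[xs,ys].astype(float).reshape(-1,1,2),k,d).reshape(-1,2)
    z=c["z_map"][ys,xs]
    p=np.c_[n*z[:,None],z]
    return p@T[:3,:3].T+T[:3,3],np.c_[xs,ys]
def save(c,n): cv2.imwrite("pics/"+n,c["color"][:,:,::-1])
def toolT(s):
    from scipy.spatial.transform import Rotation as R
    T=np.eye(4);T[:3,:3]=R.from_euler('xyz',s["orientation"],degrees=True).as_matrix();T[:3,3]=s["position"];return T
E
python3 - <<'E'
from h import *
print(arm.observe())
for n in("scene","side"):
    c=arm.capture(n);save(c,n+"0.png");pickle.dump(c,open(n+"0.pkl","wb"))
    print(n,c["vertical_fov"],c["cx"],c["cy"],c["dist_coeffs"],np.round(c["world_from_camera"],3).tolist(),c["z_map"].min(),c["z_map"].max())
E
```

```text
pics
{'clock': 0.0, 'joints': array([-6.54309994e+01,  1.38330661e+01,  2.12971543e-01,  7.65016799e+01,
        6.77224371e-04,  9.00010337e+01]), 'dq': array([ 0.00227369,  0.10132456, -0.04104598,  0.06970601,  0.02127099,
        0.07989196]), 'tau': array([ 1.11957637e-03, -3.72318006e+01,  2.52407902e+01,  1.70358951e-02,
        5.08195922e-05, -6.09120178e-06]), 'position': array([ 0.20764171, -0.45416958,  0.24140043]), 'orientation': array([-1.79878226e+02, -6.75025843e-04,  2.45679654e+01]), 'ft_force': array([-0.48707128,  0.69912723,  0.27131991]), 'wrist_torque': array([-0.01851667, -0.01784356,  0.00699591]), 'finger_gap': 0.08541954110002567}
scene 49.568302133876074 314.11056631246305 233.98133235939798 [-0.04699652  0.          0.          0.          0.        ] [[-0.817, -0.437, 0.376, 0.181], [-0.576, 0.634, -0.515, 0.5], [-0.013, -0.637, -0.77, 0.88], [0.0, 0.0, 0.0, 1.0]] 0.0 3.1928065
side 44.86236346199882 315.4153929790411 234.22560690208041 [-0.11804781  0.          0.          0.          0.        ] [[-0.976, -0.08, 0.202, 0.336], [-0.217, 0.377, -0.9, 1.02], [-0.004, -0.923, -0.386, 0.528], [0.0, 0.0, 0.0, 1.0]] 0.0 3.947612
```

View pics/scene0.png

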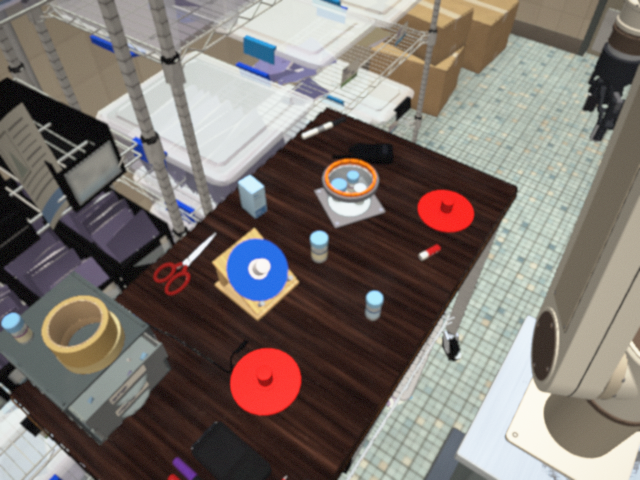

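View pics/side0.png

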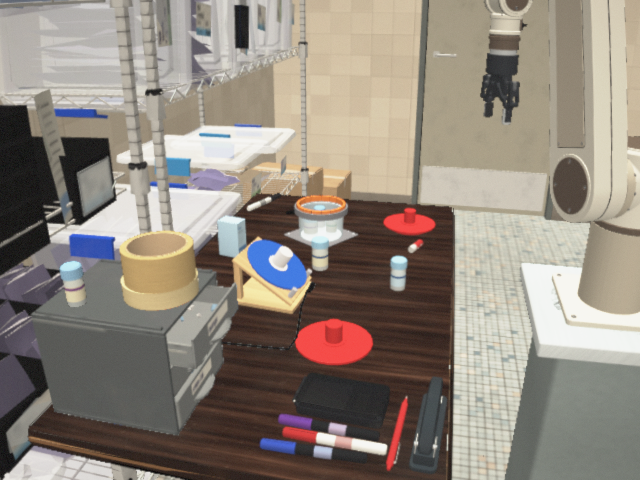

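Candidates for the lid in the scene view are blue disc with white knob (257,270), red (446,210) and red (265,380). Only the first is blue and lies on the wooden sloped rest. The tub, with its orange seal, is at (350,180). Next I'll confirm with a crop and measure.

```bash
cat > m.py <<'E'
from h import *
for n in("scene","side"):
    c=pickle.load(open(n+"0.pkl","rb"))
    hsv=cv2.cvtColor(c["color"],cv2.COLOR_RGB2HSV)
    h,s,v=[hsv[...,i].astype(int) for i in range(3)]
    roi=np.zeros(h.shape,bool)
    if n=="scene": roi[225:320,200:310]=1
    else: roi[225:320,230:320]=1
    blue=roi&(h>102)&(h<122)&(s>150)&(v>100)
    P,px=cloud(c,blue)
    cen=np.median(P,0);Q=P[np.linalg.norm(P-cen,axis=1)<.08]
    for _ in range(5):
        m=Q.mean(0);u,S,vt=np.linalg.svd(Q-m);nn=vt[2]*np.sign(vt[2,2]);r=(Q-m)@nn
        Q=Q[abs(r)<max(.002,2*r.std())] 
    print(n,"blue",blue.sum(),"normal",nn.round(3),"tilt",np.degrees(np.arccos(nn[2])),"az",np.degrees(np.arctan2(nn[1],nn[0])),"rms",r.std(),"mean",m.round(4))
    # boundary circle: contour px cast onto plane
    cs,_=cv2.findContours(blue.astype(np.uint8),cv2.RETR_EXTERNAL,cv2.CHAIN_APPROX_NONE)
    ct=max(cs,key=cv2.contourArea).reshape(-1,2)
    ct=cv2.convexHull(ct).reshape(-1,2)
    o,vv=ray(c,ct);X=o+vv*(((m-o)@nn)/(vv@nn))[:,None]
    e1=np.cross(nn,[0,0,1]);e1/=np.linalg.norm(e1);e2=np.cross(nn,e1)
    a,b=(X-m)@e1,(X-m)@e2
    sol=np.linalg.lstsq(np.c_[2*a,2*b,np.ones(len(a))],a*a+b*b,rcond=None)[0]
    ctr=m+sol[0]*e1+sol[1]*e2;R=np.sqrt(sol[2]+sol[0]**2+sol[1]**2)
    print("  disc top centre",ctr.round(4),"R",R, "knobtop",(ctr+.032*nn).round(4))
    # knob
    roi2=np.zeros(h.shape,np.uint8);cv2.fillConvexPoly(roi2,ct,1)
    kn=(roi2>0)&(s<60)&(v>150)
    P,px=cloud(c,kn);hh=(P-ctr)@nn
    top=P[(hh>.027)&(hh<.037)]
    print("  knob px",px.mean(0),"top mean",top.mean(0).round(4),len(top),np.median(hh[(hh>.027)]))
    org=(h>5)&(h<18)&(s>150)&(v>150)
    r3=np.zeros(h.shape,bool)
    if n=="scene": r3[150:205,315:385]=1
    else: r3[190:225,290:352]=1
    org&=r3
    P,px=cloud(c,org);print("  orange z",np.percentile(P[:,2],[10,50,90]).round(4))
    cs,_=cv2.findContours(org.astype(np.uint8),cv2.RETR_EXTERNAL,cv2.CHAIN_APPROX_NONE)
    ct=cv2.convexHull(np.vstack(cs)).reshape(-1,2)
    X=onz(c,ct,.081);
    sol=np.linalg.lstsq(np.c_[2*X[:,:2],np.ones(len(X))],(X[:,:2]**2).sum(1),rcond=None)[0]
    print("  orange circ@.081",sol[:2].round(4),np.sqrt(sol[2]+(sol[:2]**2).sum()))
    x=cv2.resize(c["color"][220:320,200:320] if n=="scene" else c["color"][185:320,220:360],None,fx=4,fy=4,interpolation=cv2.INTER_CUBIC)
    cv2.imwrite(f"pics/crop_{n}.png",x[:,:,::-1])
c=pickle.load(open("scene0.pkl","rb"))
for nm,p,z in [("vmid",(319,238),.065),("vfront",(374,298),.062),("carton",(251,183),.08),("cell",(430,252),.015)]:
    print(nm,onz(c,[p],z).round(3))
E
python3 m.py
```

```text
scene blue 2465 normal [-0.541  0.061  0.839] tilt 32.96358108642374 az 173.59471014583912 rms 0.0013534549399841888 mean [0.6171 0.0913 0.0669]
  disc top centre [0.6168 0.0887 0.0669] R 0.06041392458619062 knobtop [0.5995 0.0906 0.0937]
  knob px [258.79300292 268.0845481 ] top mean [0.5999 0.0919 0.0937] 158 0.032015963344335235
  orange z [0.0205 0.0789 0.0819]
  orange circ@.081 [ 0.6003 -0.2127] 0.058176593823310585
side blue 1502 normal [-0.541  0.058  0.839] tilt 32.93113527263581 az 173.90190932442005 rms 0.000928937957885141 mean [0.6174 0.0982 0.0652]
  disc top centre [0.617  0.0899 0.0655] R 0.06123842776180229 knobtop [0.5997 0.0917 0.0923]
  knob px [280.79679144 259.04278075] top mean [0.6    0.0956 0.0913] 115 0.03150960335984218
  orange z [0.0703 0.0767 0.0799]
  orange circ@.081 [ 0.5993 -0.2048] 0.06011543916196675
vmid [[ 0.564 -0.041  0.065]]
vfront [[0.4   0.016 0.062]]
carton [[ 0.768 -0.074  0.08 ]]
cell [[ 0.375 -0.176  0.015]]
```

View crops.

View pics/crop_scene.png

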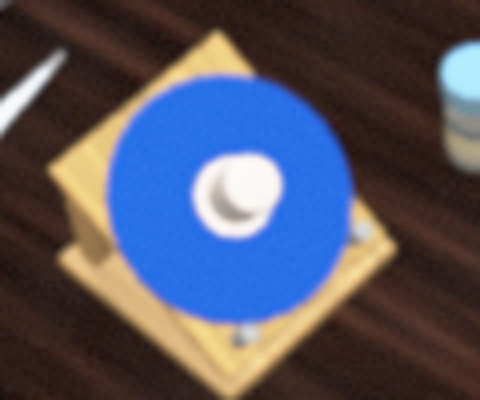

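View pics/crop_side.png

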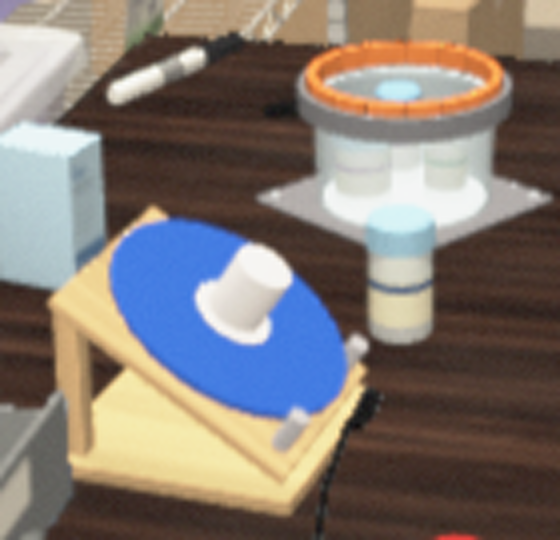

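The crops confirm it: the blue disc with the white knob lies on the wooden board against two steel pegs. Both views agree on its centre to about 1.5 mm, and the tilt is 33°. The tub's y differs by 8 mm between views, so I'll look at it from the wrist.

```bash
python3 - <<'E'
from h import *
c=arm.capture("wrist");save(c,"w0.png");print(np.round(c["hand_eye"],3).tolist(),c["vertical_fov"],c["cx"],c["cy"],c["dist_coeffs"])
E
```

```text
[[-0.001, -0.954, -0.301, 0.076], [1.0, -0.0, -0.001, -0.001], [0.001, -0.301, 0.954, -0.131], [0.0, 0.0, 0.0, 1.0]] 70.49610003102745 319.8282280050108 240.36893625810353 [0.00579256 0.         0.         0.         0.        ]
```

Emit:
{"op": "jog_arm", "data": {
  "commands": [
    [[30,30,10],[0,0,-0.06],85],
    [[40,35,10],[0,0,-0.08],85],
    [[40,35,10],[0,0,-0.08],85],
    [[40,35,10],[0,0,-0.08],85],
    [[40,35,10],[0,0,-0.08],85],
    [[40,35,8],[0,0,-0.08],85],
    [[30,20,0],[0,0,-0.06],85],
    [[20,10,0],[0,0,-0.02],85],
    [[0,0,0],[0,0,0],85],
    [[0,0,0],[0,0,0],85]
  ]
}}

```text
clock: 1.4
position: [0.4872, -0.2199, 0.2999]
orientation: [-180.0, 0.1, -6.4]
ft_force: [-0.5, 0.0, -0.3]
finger_gap: 0.085
```

```bash
python3 - <<'E'
from h import *
s=arm.observe();c=arm.capture("wrist");save(c,"w1.png");pickle.dump((s,c),open("w1.pkl","wb"))
E
```

```text
(no output)
```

View pics/w1.png

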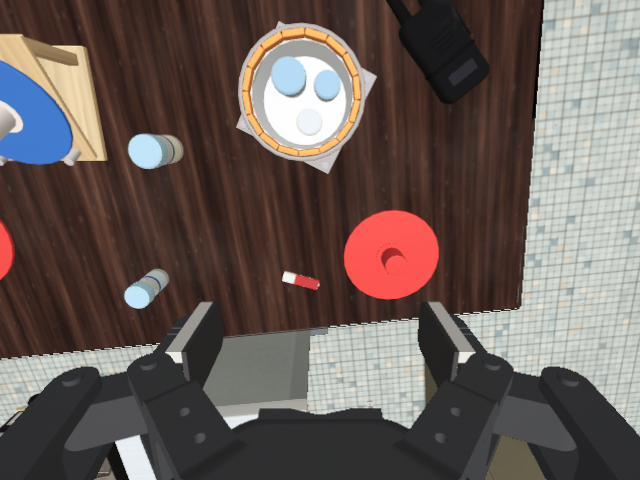

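The wrist view shows the tub's mouth at (302,92) with its orange ring, and the lid at the left edge. Vial_mid is at (150,150).

```bash
cat > tub.py <<'E'
from h import *
import sys
def circ(X):
    X=X[:,:2];
    for _ in range(4):
        s=np.linalg.lstsq(np.c_[2*X,np.ones(len(X))],(X**2).sum(1),rcond=None)[0];R=np.sqrt(s[2]+(s[:2]**2).sum())
        r=np.linalg.norm(X-s[:2],axis=1)-R;k=abs(r)<max(2*r.std(),.0005);X=X[k]
    return s[:2].round(4),R.round(4),r.std().round(5)
def go(f,zs=(.081,)):
    s,c=pickle.load(open(f,"rb"));T=toolT(s)@np.array(c["hand_eye"])
    hsv=cv2.cvtColor(c["color"],cv2.COLOR_RGB2HSV);h,sa,v=[hsv[...,i].astype(int) for i in range(3)]
    o=(h>8)&(h<22)&(sa>110)&(v>150)
    roi=np.zeros(h.shape,bool);roi[10:180,230:385]=1;o&=roi
    P,px=cloud(c,o,T);print("z orange",np.percentile(P[:,2],[10,50,90]).round(4),o.sum())
    m=cv2.morphologyEx(o.astype(np.uint8),cv2.MORPH_CLOSE,np.ones((5,5)))
    cs,hi=cv2.findContours(m,cv2.RETR_CCOMP,cv2.CHAIN_APPROX_NONE)
    i=max(range(len(cs)),key=lambda i:cv2.contourArea(cs[i]) if hi[0,i,3]<0 else 0)
    j=max(range(len(cs)),key=lambda i:cv2.contourArea(cs[i]) if hi[0,i,3]>=0 else 0)
    for z in zs: print("outer",circ(onz(c,cs[i].reshape(-1,2),z,T)),"inner",circ(onz(c,cs[j].reshape(-1,2),z,T)))
go(sys.argv[1])
E
python3 tub.py w1.pkl
python3 - <<'E'
from h import *
# side/scene tub fits w/ inner & depth based
for n,(a,b,cc,d) in (("scene",(150,205,315,385)),("side",(190,225,290,352))):
    c=pickle.load(open(n+"0.pkl","rb"));hsv=cv2.cvtColor(c["color"],cv2.COLOR_RGB2HSV);h,s,v=[hsv[...,i].astype(int) for i in range(3)]
    o=(h>5)&(h<18)&(s>150)&(v>150);r=np.zeros(h.shape,bool);r[a:b,cc:d]=1
    P,_=cloud(c,o&r);P=P[(P[:,2]>.076)&(P[:,2]<.086)]
    s=np.linalg.lstsq(np.c_[2*P[:,:2],np.ones(len(P))],(P[:,:2]**2).sum(1),rcond=None)[0];print(n,s[:2],np.sqrt(s[2]+(s[:2]**2).sum()),len(P))
E
```

```text
z orange [0.0765 0.0805 0.0816] 2638
outer (array([ 0.5987, -0.2138]), np.float64(0.0557), np.float64(0.00028)) inner (array([ 0.5979, -0.2142]), np.float64(0.0496), np.float64(0.00049))
scene [ 0.59901036 -0.21233004] 0.05331361299047913 349
side [ 0.599757   -0.21143407] 0.0535932456784842 223
```

Emit:
{"op": "jog_arm", "data": {
  "commands": [
    [[4,30,-6],[0,0,0],85],
    [[5,40,-12],[-0.009,-0.082,0],85],
    [[6,40,-12],[-0.009,-0.082,0],85],
    [[6,40,-13],[-0.009,-0.082,0],85],
    [[6,40,-13],[-0.009,-0.082,0],85],
    [[6,40,-13],[-0.009,-0.082,0],85],
    [[6,40,-13],[-0.009,-0.081,0],85],
    [[5,30,-13],[-0.009,-0.081,0],85],
    [[5,18,-13],[0,0,0],85],
    [[0,0,0],[0,0,0],85],
    [[0,0,0],[0,0,0],85]
  ]
}}

```text
clock: 2.82
position: [0.534, 0.0089, 0.1933]
orientation: [-180.0, -33.0, 1.0]
ft_force: [-0.0, 0.8, 0.0]
finger_gap: 0.0849
```

```bash
cat > lid.py <<'E'
from h import *
import sys
s=arm.observe();c=arm.capture("wrist");save(c,sys.argv[1]+".png");pickle.dump((s,c),open(sys.argv[1]+".pkl","wb"))
T=toolT(s)@np.array(c["hand_eye"]);tt=toolT(s)
hsv=cv2.cvtColor(c["color"],cv2.COLOR_RGB2HSV);h,sa,v=[hsv[...,i].astype(int) for i in range(3)]
b=((h>102)&(h<122)&(sa>150)&(v>80)).astype(np.uint8)
nl,lab,st,_=cv2.connectedComponentsWithStats(b);i=1+np.argmax(st[1:,4]);b=lab==i
P,_=cloud(c,b,T);Q=P
for _ in range(5):
    m=Q.mean(0);u,S,vt=np.linalg.svd(Q-m,full_matrices=False);nn=vt[2]*np.sign(vt[2,2]);r=(Q-m)@nn;Q=Q[abs(r)<max(.0015,2*r.std())]
cs,_=cv2.findContours(b.astype(np.uint8),cv2.RETR_EXTERNAL,cv2.CHAIN_APPROX_NONE)
ct=cv2.convexHull(max(cs,key=cv2.contourArea)).reshape(-1,2)
o,vv=ray(c,ct,T);X=o+vv*(((m-o)@nn)/(vv@nn))[:,None]
e1=np.cross(nn,[0,0,1]);e1/=np.linalg.norm(e1);e2=np.cross(nn,e1)
a,d=(X-m)@e1,(X-m)@e2
sol=np.linalg.lstsq(np.c_[2*a,2*d,np.ones(len(a))],a*a+d*d,rcond=None)[0]
ctr=m+sol[0]*e1+sol[1]*e2
print("tcp",s["position"].round(4),s["orientation"].round(2),"toolz",tt[:3,2].round(3))
print("n",nn.round(3),"tilt",np.degrees(np.arccos(nn[2])).round(2),"ctr",ctr.round(4),"R",np.sqrt(sol[2]+sol[0]**2+sol[1]**2).round(4),"bbox",st[i])
# what tip knob circle: 
g=(sa<50)&(v>170);P,px=cloud(c,g,T);hh=(P-ctr)@nn;rr=np.linalg.norm(P-ctr-hh[:,None]*nn,axis=1);k=(hh>.028)&(hh<.037)&(rr<.02);kt=P[k].mean(0)
print("knob top",kt.round(4),k.sum(),np.median(hh[k]).round(4),"offset from axis",((kt-ctr)-((kt-ctr)@nn)*nn).round(4))
print("ctr in tool frame mm",(np.linalg.inv(tt)@np.r_[ctr,1])[:3].round(4))
E
python3 lid.py w2
```

```text
tcp [0.534  0.0089 0.1933] [-179.97  -33.      1.  ] toolz [ 0.545  0.01  -0.839]
n [-0.54   0.059  0.839] tilt 32.92 ctr [0.6157 0.0893 0.0665] R 0.0611 bbox [  160   153   140   137 13041]
knob top [0.5987 0.0907 0.0933] 947 0.0318 offset from axis [ 0.0002 -0.0004  0.0002]
ctr in tool frame mm [ 0.0006 -0.0788  0.1516]
```

View pics/w2.png

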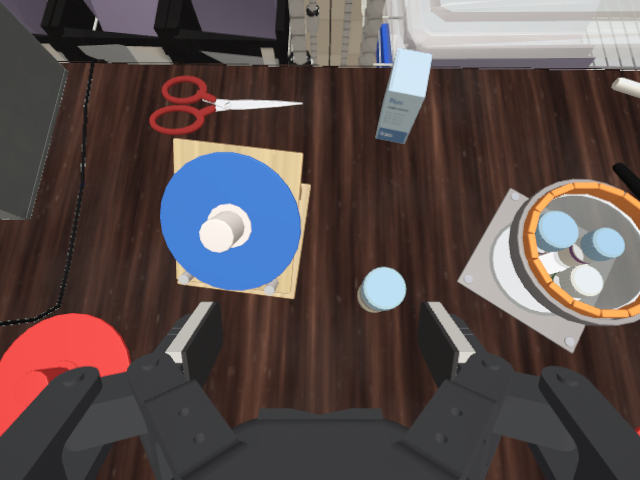

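The view shows the lid's knob at (215,235), with y short because rows were capped. I'll correct y and yaw, then approach along the lid's axis.

Emit:
{"op": "jog_arm", "data": {
  "commands": [
    [[0,20,0],[0,0,-0.03],85],
    [[0,25,0],[0,0,-0.04],85],
    [[0,25,0],[0,0,-0.04],85],
    [[1,19,-1],[0,0,-0.017],85],
    [[8,-1,-12],[0,0,0],85],
    [[10,-1,-16],[0,0,0],85],
    [[10,-1,-16],[0,0,0],85],
    [[10,-1,-15],[0,0,0],85],
    [[0,0,0],[0,0,0],85],
    [[0,0,0],[0,0,0],85]
  ]
}}

```text
clock: 4.12
position: [0.574, 0.0073, 0.1319]
orientation: [180.0, -32.9, 1.3]
ft_force: [-0.3, 0.3, 0.5]
finger_gap: 0.0853
```

```bash
python3 lid.py w3
```

```text
tcp [0.574  0.0073 0.1319] [179.97 -32.89   1.27] toolz [ 0.543  0.012 -0.84 ]
n [-0.54   0.059  0.839] tilt 32.94 ctr [0.6158 0.0891 0.0665] R 0.0613 bbox [  107   158   184   176 20486]
knob top [0.5991 0.0904 0.0935] 1700 0.0318 offset from axis [ 0.0004 -0.0006  0.0003]
ctr in tool frame mm [ 0.0011 -0.0809  0.0786]
```

View pics/w3.png

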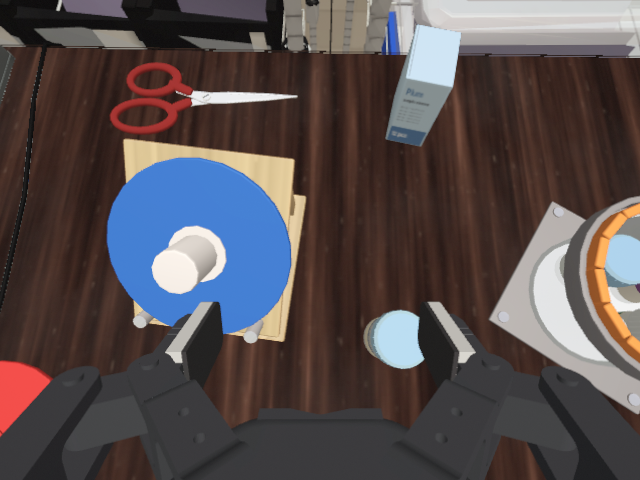

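```bash
python3 -c "
from h import *
s=arm.observe();print(s['joints'].round(2),s['clock'])"
```

```text
[  0.54   8.44 -35.46  13.15   0.37 179.39] 4.175
```

Joint 6 is at 179.4°, its limit, which is what blocked the y move and the yaw. The knob is round, so I'll turn the grasp 30° about the lid's axis to free it.

```bash
cat > rot.py <<'E'
from h import *
from scipy.spatial.transform import Rotation as R
s=arm.observe();T=toolT(s);n=np.array([-.54,.059,.8395]);n/=np.linalg.norm(n)
z=-n
r1=R.align_vectors([z],[T[:3,2]])[0]  # min rot
def tot(th): return R.from_rotvec(n*np.radians(th))*r1
for th in(20,25,30):
    r=tot(th);rv=r.as_rotvec();print(th,rv.round(4),np.degrees(np.linalg.norm(rv)).round(1),(r*R.from_matrix(T[:3,:3])).as_euler('xyz',degrees=True).round(1))
c=np.array([.6158,.0891,.0665]);print("to standoff .08:",((c+.08*n-T[:3,3])*1000).round(1))
E
python3 rot.py
```

```text
20 [-0.248   0.0116  0.2553] 20.4 [164.  -29.1  24.3]
25 [-0.295   0.0137  0.3288] 25.3 [161.4 -27.7  29.7]
30 [-0.3419  0.0157  0.4024] 30.3 [159. -26.  35.]
to standoff .08: [-1.6 86.5  1.2]
```

Emit:
{"op": "jog_arm", "data": {
  "commands": [
    [[0,5,10],[-0.059,0.003,0.066],85],
    [[0,20,10],[-0.059,0.003,0.066],85],
    [[0,20,0],[-0.059,0.003,0.066],85],
    [[0,20,0],[-0.059,0.003,0.066],85],
    [[-1,16,-9],[-0.059,0.002,0.065],85],
    [[-1,5,-10],[0,0,0],85],
    [[0,0,0],[0,0,0],85],
    [[0,0,0],[0,0,0],85]
  ]
}}

```text
clock: 5.18
position: [0.5722, 0.0926, 0.1335]
orientation: [161.4, -27.6, 29.6]
ft_force: [-0.4, 0.9, -0.2]
finger_gap: 0.0852
```

```bash
python3 lid.py w4;python3 rot.py; python3 -c "
from h import *
s=arm.observe();print(s['joints'].round(2),s['clock'])"
```

```text
tcp [0.5722 0.0926 0.1335] [161.43 -27.64  29.59] toolz [ 0.54 -0.06 -0.84]
n [-0.54   0.06   0.839] tilt 32.93 ctr [0.6155 0.0897 0.0662] R 0.0612 bbox [  226   158   187   176 22351]
knob top [0.5988 0.092  0.0932] 1674 0.0319 offset from axis [0.0005 0.0004 0.0003]
ctr in tool frame mm [ 0.0009 -0.0016  0.08  ]
20 [-0.1878  0.0207  0.2935] 20.0 [153.2 -19.9  49.8]
25 [-0.235   0.0259  0.3667] 25.0 [151.7 -17.6  54.5]
30 [-0.2821  0.031   0.44  ] 30.0 [150.4 -15.2  59. ]
to standoff .08: [ 0.2  1.2 -0. ]
[ 14.87   9.84 -33.08  15.97 -11.33 166.74] 5.225
```

View pics/w4.png

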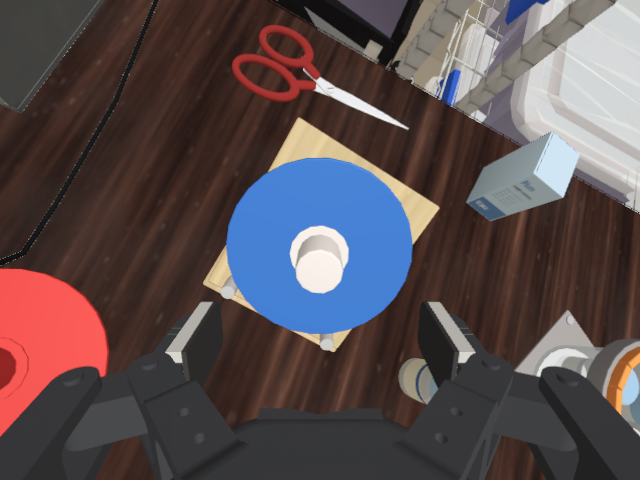

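Aligned: the knob at (320,270) is midway between the jaws. I'll advance 65 mm along the axis and close.

Emit:
{"op": "jog_arm", "data": {
  "commands": [
    [[6,1,-8],[0,0,0],85],
    [[8,-1,-13],[0,0,0],85],
    [[8,-1,-13],[0,0,0],85],
    [[8,-1,-12],[0,0,0],85],
    [[5,-1,-8.5],[0,0,0],85],
    [[0,0,0],[0,0,0],85],
    [[0,0,0],[0,0,0],85]
  ]
}}

```text
clock: 6.1
position: [0.6072, 0.0903, 0.0789]
orientation: [161.4, -27.6, 29.7]
ft_force: [-0.9, -0.6, 0.2]
finger_gap: 0.0853
```

```bash
python3 rot.py|tail -1; python3 -c "
from h import *
s=arm.observe();print(s['ft_force'].round(1));c=arm.capture('side');save(c,'s1.png')
cv2.imwrite('pics/s1c.png',cv2.resize(c['color'][200:320,210:360],None,fx=4,fy=4)[:,:,::-1])"
```

```text
to standoff .08: [-34.6   3.5  54.8]
[-0.9 -0.6  0.2]
```

View pics/s1c.png

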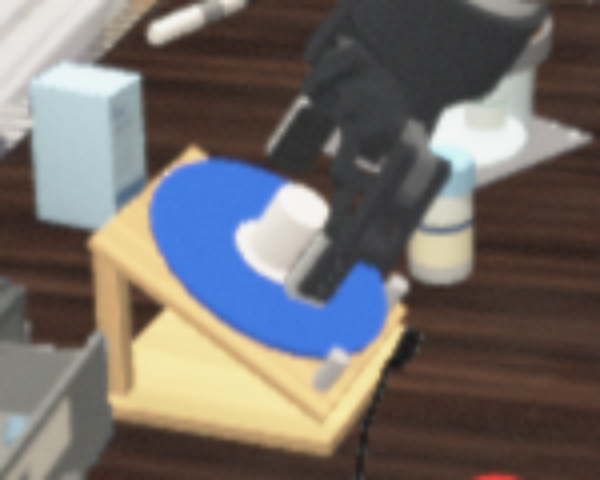

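The knob is between the pads and nothing is touching. Closing.

Emit:
{"op": "jog_arm", "data": {
  "commands": [
    [[0,0,0],[0,0,0],50],
    [[0,0,0],[0,0,0],30],
    [[0,0,0],[0,0,0],20],
    [[0,0,0],[0,0,0],15],
    [[0,0,0],[0,0,0],15],
    [[0,0,0],[0,0,0],15]
  ],
  "newtons": 70
}}

```text
clock: 6.9
position: [0.6072, 0.0899, 0.0796]
orientation: [161.3, -27.7, 29.7]
ft_force: [-4.1, -1.0, 5.0]
finger_gap: 0.0262
```

Emit:
{"op": "jog_arm", "data": {
  "commands": [
    [[-5,1,8],[0,0,0],15],
    [[-8,1,13],[0,0,0],15],
    [[-9,1,14],[0,0,0],15],
    [[-8,1,20],[0,0,0],15],
    [[0,0,30],[0,0,0],15],
    [[0,0,30],[0,0,0],15],
    [[0,0,0],[0,0,0],15],
    [[0,0,0],[0,0,0],15]
  ]
}}

```text
clock: 7.9
position: [0.5759, 0.0943, 0.1929]
orientation: [161.5, -27.5, 29.7]
ft_force: [-0.2, -0.1, -1.0]
finger_gap: 0.0264
```

```bash
python3 lid.py w5; python3 -c "
from h import *
s=arm.observe();print(s['joints'].round(1),s['ft_force'],s['finger_gap']);c=arm.capture('side');save(c,'s2.png')"
```

```text
tcp [0.5759 0.0943 0.1929] [161.48 -27.53  29.68] toolz [ 0.538 -0.059 -0.841]
n [-0.537  0.057  0.842] tilt 32.69 ctr [0.5846 0.0945 0.1798] R 0.0611 bbox [  192   169   257   181 29044]
knob top [0.5684 0.0969 0.207 ] 3554 0.0319 offset from axis [0.0009 0.0005 0.0005]
ctr in tool frame mm [ 0.0007 -0.001   0.0157]
[ 14.9   5.6 -27.3  26.1 -11.3 166.7] [-0.39035208  0.00764058 -1.07101674] 0.025938878136641134
```

View pics/s2.png

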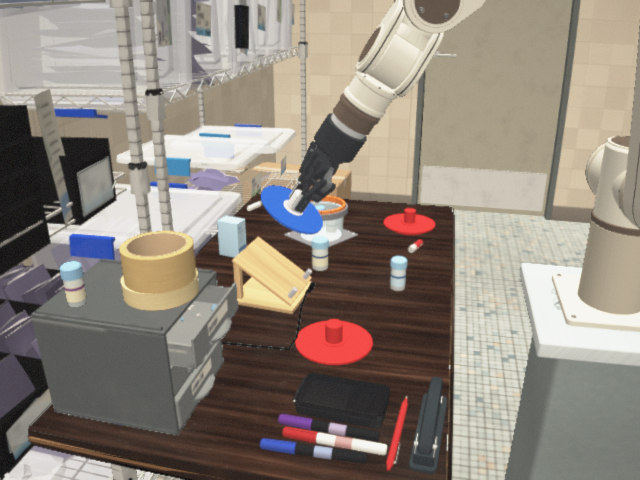

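View pics/w5.png

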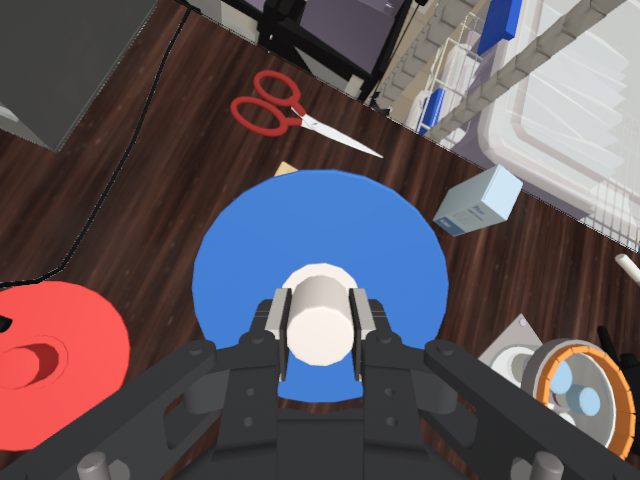

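The lid is held, square to the tool within 0.3°. Next I'll carry it level to a hover over the tub.

Emit:
{"op": "jog_arm", "data": {
  "commands": [
    [[1,-10,5],[0,0,0],15],
    [[2,-20,0],[0.009,0.081,0],15],
    [[2,-30,0],[0.009,0.081,0],15],
    [[2,-32,0],[0.009,0.081,0],15],
    [[2,-32,0],[0.009,0.081,0],15],
    [[2,-32,0],[0.009,0.081,0],15],
    [[2,-32,0],[0.009,0.081,0],15],
    [[2,-32,0],[0.008,0.08,0],15],
    [[2,-30,0],[0,0,0],15],
    [[2,-26,0],[0,0,0],15],
    [[2,-20,0],[0,0,0],15],
    [[2,-11,0],[0,0,0],15]
  ]
}}

```text
clock: 9.5
position: [0.6, -0.2141, 0.1984]
orientation: [179.9, -0.2, 25.0]
ft_force: [-0.1, 0.7, -1.0]
finger_gap: 0.0261
```

Emit:
{"op": "jog_arm", "data": {
  "commands": [
    [[0,0,0],[0,0,0],15],
    [[0,0,0],[0,0,0],15]
  ]
}}

```text
clock: 9.75
position: [0.6001, -0.2119, 0.1988]
orientation: [179.9, -0.2, 25.1]
ft_force: [-0.9, 0.2, -1.7]
finger_gap: 0.0262
```

```bash
python3 lid.py w6; python3 -c "
from h import *
s=arm.observe();print(s['joints'].round(1),s['ft_force'],s['finger_gap'],s['clock'])
for n in ('side','scene'):
  c=arm.capture(n);save(c,n+'3.png');pickle.dump(c,open(n+'3.pkl','wb'))
  a=(slice(140,260),slice(250,400)) if n=='side' else (slice(110,230),slice(280,430))
  cv2.imwrite(f'pics/{n}3c.png',cv2.resize(c['color'][a],None,fx=4,fy=4)[:,:,::-1])"
```

```text
tcp [ 0.6001 -0.2119  0.1988] [179.89  -0.21  25.11] toolz [ 0.004 -0.    -1.   ]
n [-0.003 -0.003  1.   ] tilt 0.25 ctr [ 0.6004 -0.2107  0.1825] R 0.0612 bbox [  192   170   257   180 28965]
knob top [ 0.601  -0.2104  0.2143] 3416 0.0319 offset from axis [0.0007 0.0004 0.    ]
ctr in tool frame mm [ 0.0007 -0.0011  0.0163]
[-1.950e+01  3.050e+01  1.860e+01  7.780e+01  1.000e-01  1.354e+02] [-0.09773888  0.18469383 -0.73777295] 0.02607846876647076 9.8
```

View pics/side3c.png

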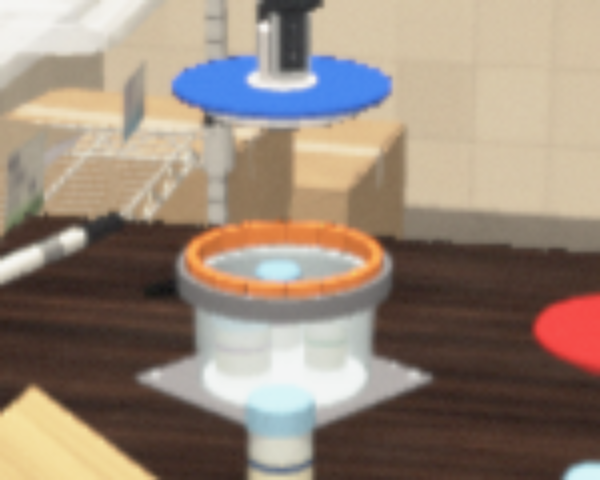

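View pics/w6.png

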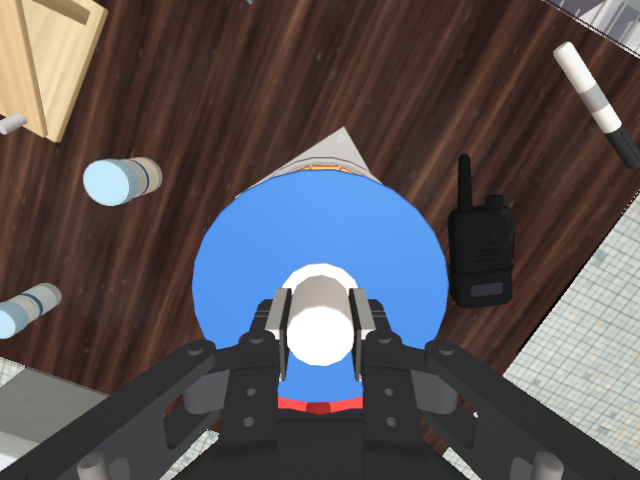

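```bash
cat > al.py <<'E'
from h import *
import sys
def circ(P):
    s=np.linalg.lstsq(np.c_[2*P[:,:2],np.ones(len(P))],(P[:,:2]**2).sum(1),rcond=None)[0];return s[:2].round(4),np.sqrt(s[2]+(s[:2]**2).sum()).round(4)
zt=float(sys.argv[2])
for n in("scene","side"):
    c=pickle.load(open(n+sys.argv[1]+".pkl","rb"));hsv=cv2.cvtColor(c["color"],cv2.COLOR_RGB2HSV);h,s,v=[hsv[...,i].astype(int) for i in range(3)]
    b=((h>102)&(h<122)&(s>150)&(v>90)).astype(np.uint8)
    r=np.zeros(b.shape,np.uint8)
    if n=="scene": r[90:230,290:420]=1
    else: r[130:240,280:360]=1
    b&=r
    nl,lab,st,_=cv2.connectedComponentsWithStats(b);i=1+np.argmax(st[1:,4]);m=(lab==i).astype(np.uint8)
    cs,_=cv2.findContours(m,cv2.RETR_EXTERNAL,cv2.CHAIN_APPROX_NONE);ct=cv2.convexHull(np.vstack(cs)).reshape(-1,2)
    P,_=cloud(c,m>0);print(n,"lid bbox",st[i],"z pct",np.percentile(P[:,2],[10,50,90]).round(4))
    A=P-P.mean(0);u,S,vt=np.linalg.svd(A,full_matrices=False);print("  normal",(vt[2]*np.sign(vt[2,2])).round(3))
    X=onz(c,ct,zt)
    print("  hull@z",circ(X), "ellipse ctr", )
    # far/near side edges: visible hull near side sees disc underside? report left/right extreme only
    o=(h>5)&(h<20)&(s>130)&(v>120);rr=np.zeros(b.shape,bool)
    if n=="scene": rr[150:205,315:385]=1
    else: rr[190:225,290:352]=1
    P,_=cloud(c,o&rr);P=P[(P[:,2]>.0785)&(P[:,2]<.086)];print("  seal",circ(P),len(P))
E
python3 al.py 3 .1825
```

```text
scene lid bbox [ 320  122   63   40 1576] z pct [0.1803 0.1826 0.1843]
  normal [ 0.265 -0.455  0.85 ]
  hull@z (array([ 0.6014, -0.2108]), np.float64(0.0638)) ellipse ctr
  seal (array([ 0.5988, -0.2123]), np.float64(0.0532)) 223
side lid bbox [294 155  53  14 478] z pct [0.1806 0.1816 0.1826]
  normal [-0.006 -0.002  1.   ]
  hull@z (array([ 0.5995, -0.2013]), np.float64(0.0594)) ellipse ctr
  seal (array([ 0.5997, -0.2111]), np.float64(0.0536)) 128
```

View pics/scene3c.png

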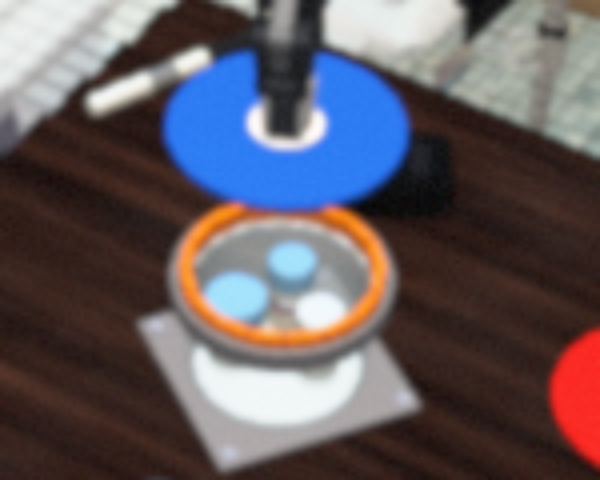

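```bash
cat > arc.py <<'E'
from h import *
from scipy.optimize import least_squares
def fit(X,R,cam):
    # keep far-half + lateral points relative to camera
    c0=X.mean(0)[:2];d=(c0-cam[:2]);d/=np.linalg.norm(d)
    for _ in range(6):
        k=((X[:,:2]-c0)@d)>0.0*R
        r=least_squares(lambda p:np.linalg.norm(X[k,:2]-p[:2],axis=1)-p[2],[*c0,R],loss='soft_l1',f_scale=.001)
        c0=r.x[:2]
    r2=least_squares(lambda p:np.linalg.norm(X[k,:2]-p,axis=1)-R,c0,loss='soft_l1',f_scale=.001)
    return "freeR",r.x.round(4),"fixedR",r2.x.round(4)
def run(n,f,roi,kind,z,R):
    c=pickle.load(open(f,"rb"));hsv=cv2.cvtColor(c["color"],cv2.COLOR_RGB2HSV);h,s,v=[hsv[...,i].astype(int) for i in range(3)]
    m=(h>102)&(h<122)&(s>130)&(v>80) if kind=="lid" else (h>3)&(h<20)&(s>110)&(v>100)
    r=np.zeros(h.shape,bool);r[roi[0]:roi[1],roi[2]:roi[3]]=1;m=(m&r).astype(np.uint8)
    cs,_=cv2.findContours(m,cv2.RETR_EXTERNAL,cv2.CHAIN_APPROX_NONE);ct=np.vstack(cs)
    if kind=="lid":ct=max(cs,key=cv2.contourArea)
    ct=cv2.convexHull(ct).reshape(-1,2)
    T=np.array(c["world_from_camera"]);X=onz(c,ct,z)
    print(n,kind,fit(X,R,T[:3,3]))
run("scene","scene0.pkl",(150,205,315,385),"seal",.081,.056)
run("scene","scene3.pkl",(90,230,290,420),"lid",.1825,.062)
run("side","side0.pkl",(190,225,290,352),"seal",.081,.056)
run("side","side3.pkl",(130,240,280,360),"lid",.1825,.062)
E
python3 arc.py
```

```text
scene seal ('freeR', array([ 0.6027, -0.2165,  0.0574]), 'fixedR', array([ 0.6035, -0.2181]))
scene lid ('freeR', array([ 0.603 , -0.2128,  0.063 ]), 'fixedR', array([ 0.6039, -0.2141]))
side seal ('freeR', array([ 0.6012, -0.2145,  0.0574]), 'fixedR', array([ 0.6017, -0.2161]))
side lid ('freeR', array([ 0.6006, -0.2075,  0.0589]), 'fixedR', array([ 0.5993, -0.2034]))
```

The scene camera, which sees both, puts the seal about 4 mm towards −y from the lid. The wrist data agrees at about −3 mm. I'll shift and descend to a close hover.

Emit:
{"op": "jog_arm", "data": {
  "commands": [
    [[-1,-3.3,-5],[0,0,0],15],
    [[0,0,-15],[0,0,0],15],
    [[0,0,-20],[0,0,0],15],
    [[0,0,-18],[0,0,0],15],
    [[0,0,-12],[0,0,0],15],
    [[0,0,-5],[0,0,0],15],
    [[0,0,0],[0,0,0],15],
    [[0,0,0],[0,0,0],15]
  ]
}}

```text
clock: 10.9
position: [0.5997, -0.2162, 0.1246]
orientation: [179.8, -0.3, 25.1]
ft_force: [0.3, 0.6, -0.3]
finger_gap: 0.0263
```

```bash
python3 lid.py w7; python3 -c "
from h import *
s=arm.observe();print(s['ft_force'],s['finger_gap'],s['clock'])
for n in ('side','scene'):
  c=arm.capture(n);save(c,n+'4.png');pickle.dump(c,open(n+'4.pkl','wb'))
  a=(slice(160,250),slice(265,385)) if n=='side' else (slice(130,235),slice(285,425))
  cv2.imwrite(f'pics/{n}4c.png',cv2.resize(c['color'][a],None,fx=5,fy=5,interpolation=cv2.INTER_CUBIC)[:,:,::-1])"
```

```text
tcp [ 0.5997 -0.2162  0.1246] [179.8   -0.27  25.06] toolz [ 0.006 -0.001 -1.   ]
n [-0.004 -0.002  1.   ] tilt 0.29 ctr [ 0.5999 -0.2149  0.1083] R 0.061 bbox [  192   170   257   180 21472]
knob top [ 0.6005 -0.2146  0.1401] 3442 0.0319 offset from axis [0.0007 0.0004 0.    ]
ctr in tool frame mm [ 0.0007 -0.0011  0.0163]
[-0.39913034  0.15415886 -0.42595951] 0.026088882493604623 10.95
```

View pics/side4c.png

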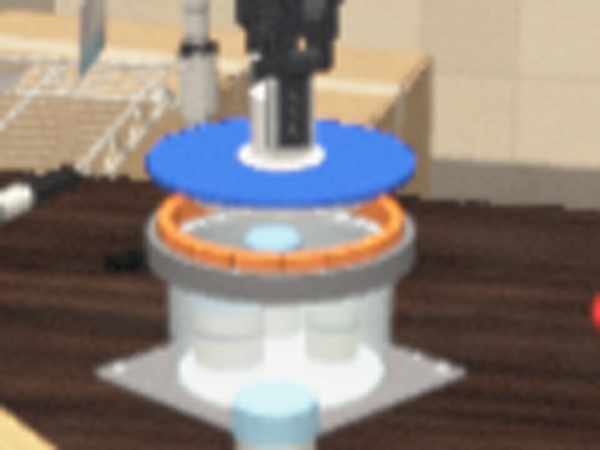

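View pics/scene4c.png

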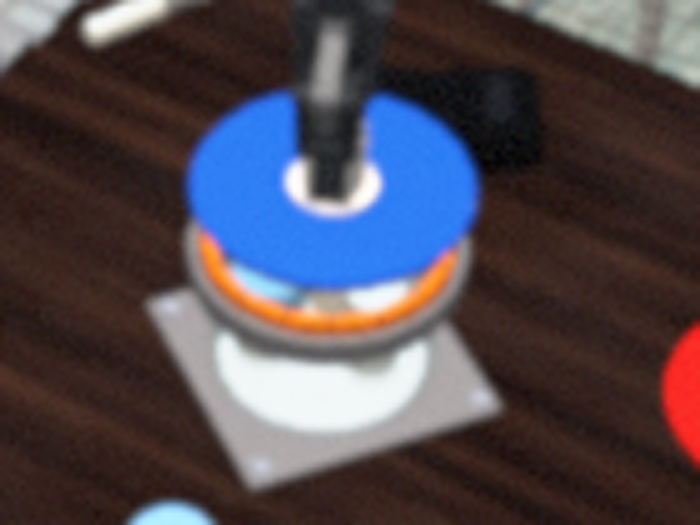

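View pics/w7.png

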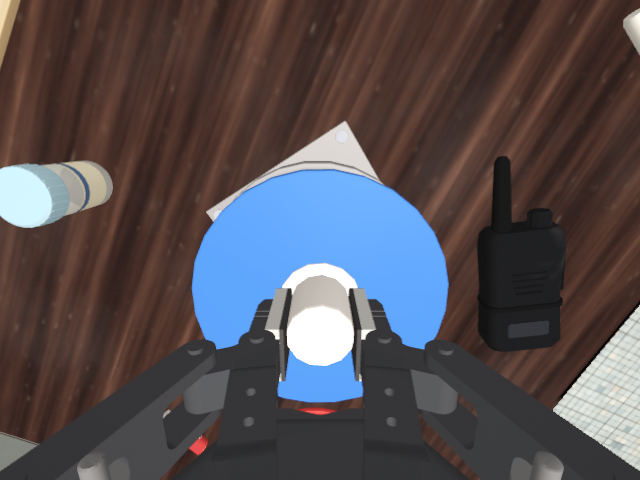

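```bash
python3 -c "
from h import *
s,c=pickle.load(open('w7.pkl','rb'))
cv2.imwrite('pics/w7c.png',cv2.resize(c['color'][115:230,200:400],None,fx=4,fy=4,interpolation=cv2.INTER_CUBIC)[:,:,::-1])"
```

```text
(no output)
```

View pics/w7c.png

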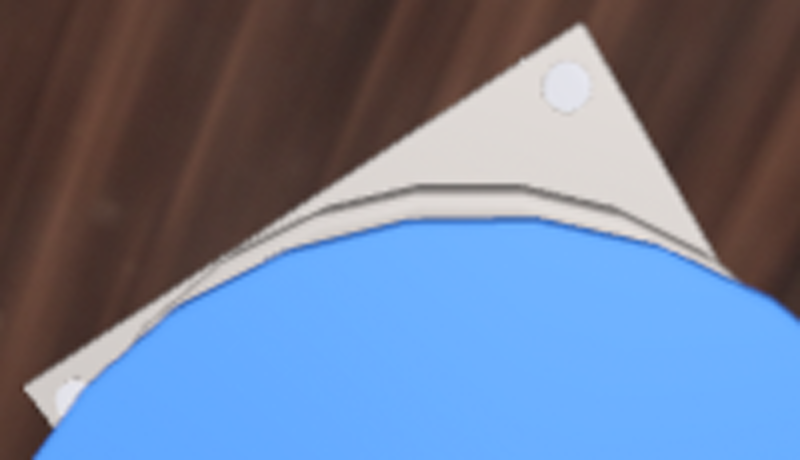

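```bash
python3 - <<'E'
from h import *
from scipy.optimize import least_squares
s,c=pickle.load(open('w7.pkl','rb'));T=toolT(s)@np.array(c["hand_eye"])
f=lambda L:[(200+(x+.5)/4-.5,115+(y+.5)/4-.5) for x,y in L]
rim=f([(320,213),(415,192),(525,192),(613,213),(680,247)])
disc=f([(180,305),(290,250),(405,218),(535,217),(660,245),(770,297)])
for nm,L,z in(("rim",rim,.075),("disc",disc,.1083),("disc",disc,.106)):
    X=onz(c,L,z,T)[:,:2]
    r=least_squares(lambda p:np.linalg.norm(X-p,axis=1)-.062,X.mean(0)-[.05,-.03]);print(nm,z,r.x.round(4),(r.fun*1000).round(2))
# lateral in fixed cams
for n,lid,rm in(("scene",((187,190),(481,190)),((185,250),(471,250))),("side",((146,160),(416,160)),((147,240),(416,240)))):
    c=pickle.load(open(n+"4.pkl","rb"));Tc=np.array(c["world_from_camera"]);ex=Tc[:2,0]/np.linalg.norm(Tc[:2,0])
    off=(265,160) if n=="side" else (285,130)
    g=lambda L:[(off[0]+(x+.5)/5-.5,off[1]+(y+.5)/5-.5) for x,y in L]
    a=onz(c,g(lid),.106)[:,:2]@ex;b=onz(c,g(rm),.072)[:,:2]@ex
    print(n,"cam-x dir",ex.round(2),"rim-lid along it mm",((b.mean()-a.mean())*1000).round(2),"widths",abs(np.diff(a)),abs(np.diff(b)))
E
```

```text
rim 0.075 [ 0.5985 -0.2131] [-0.14 -0.02  0.22  0.22 -0.31]
disc 0.1083 [ 0.5993 -0.2154] [-0.14 -0.11  0.28  0.11 -0.05 -0.13]
disc 0.106 [ 0.5991 -0.2154] [-0.05 -0.13  0.22  0.05 -0.07 -0.05]
scene cam-x dir [-0.82 -0.58] rim-lid along it mm -1.34 widths [0.12696922] [0.12621468]
side cam-x dir [-0.98 -0.22] rim-lid along it mm 0.1 widths [0.12350842] [0.12305996]
```

The wrist view of the rim against the disc edge gives rim − lid = (−0.7, +2.3) mm. The lateral checks in both fixed views agree. I'll correct that and the 0.3° tilt, then lower the plug into the mouth while watching the force.

Emit:
{"op": "jog_arm", "data": {
  "commands": [
    [[-0.7,2.2,0],[-0.001,0.005,0],15],
    [[0,0,0],[0,0,0],15],
    [[0,0,-5],[0,0,0],15],
    [[0,0,-5],[0,0,0],15],
    [[0,0,-4],[0,0,0],15],
    [[0,0,0],[0,0,0],15]
  ]
}}

```text
clock: 11.8
position: [0.598, -0.2137, 0.109]
orientation: [180.0, 0.1, 25.1]
ft_force: [0.7, 0.4, -0.2]
finger_gap: 0.026
```

Emit:
{"op": "jog_arm", "data": {
  "commands": [
    [[0,0,-3],[0,0,0],15],
    [[0,0,-3],[0,0,0],15],
    [[0,0,0],[0,0,0],15]
  ]
}}

```text
clock: 12.18
position: [0.5982, -0.2138, 0.1034]
orientation: [180.0, 0.1, 25.1]
ft_force: [0.8, 0.4, -1.2]
finger_gap: 0.0262
```

The plug is 9 mm inside the seal with no contact force, so I'll press on in small steps.

Emit:
{"op": "jog_arm", "data": {
  "commands": [
    [[0.4,0,-1.5],[0,0,0],15],
    [[0,0,-1.5],[0,0,0],15],
    [[0,0,0],[0,0,0],15]
  ]
}}

```text
clock: 12.55
position: [0.5991, -0.2139, 0.102]
orientation: [179.9, 0.0, 25.1]
ft_force: [-2.2, 1.7, 5.1]
finger_gap: 0.0263
```

Emit:
{"op": "jog_arm", "data": {
  "commands": [
    [[0,0,-1.5],[0,0,0],15],
    [[0,0,-1.5],[0,0,0],15],
    [[0,0,0],[0,0,0],15]
  ]
}}

```text
clock: 12.92
position: [0.5991, -0.2139, 0.0994]
orientation: [179.9, 0.0, 25.1]
ft_force: [-3.0, 0.5, 7.3]
finger_gap: 0.0261
```

Emit:
{"op": "jog_arm", "data": {
  "commands": [
    [[0,0,-1.5],[0,0,0],15],
    [[0,0,-1.5],[0,0,0],15],
    [[0,0,0],[0,0,0],15]
  ]
}}

```text
clock: 13.3
position: [0.5991, -0.2139, 0.0964]
orientation: [179.9, 0.0, 25.1]
ft_force: [-2.3, 1.2, 7.2]
finger_gap: 0.0262
```

Emit:
{"op": "jog_arm", "data": {
  "commands": [
    [[0,0,-1],[0,0,0],15],
    [[0,0,0],[0,0,0],15]
  ]
}}

```text
clock: 13.55
position: [0.5991, -0.2139, 0.0961]
orientation: [179.9, -0.0, 25.1]
ft_force: [-3.7, 1.7, 9.9]
finger_gap: 0.0263
```

Emit:
{"op": "jog_arm", "data": {
  "commands": [
    [[0,0,-1],[0,0,0],15],
    [[0,0,0],[0,0,0],15]
  ]
}}

```text
clock: 13.8
position: [0.5991, -0.2139, 0.0961]
orientation: [179.8, -0.0, 25.1]
ft_force: [-5.2, 2.4, 14.4]
finger_gap: 0.0263
```

Emit:
{"op": "jog_arm", "data": {
  "commands": [
    [[0,0,-1],[0,0,0],15],
    [[0,0,0],[0,0,0],15]
  ]
}}

```text
clock: 14.05
position: [0.5991, -0.2139, 0.0961]
orientation: [179.8, -0.1, 25.1]
ft_force: [-7.4, 2.1, 18.1]
finger_gap: 0.0264
```

Emit:
{"op": "jog_arm", "data": {
  "commands": [
    [[0,0,-1.5],[0,0,0],15],
    [[0,0,0],[0,0,0],15],
    [[0,0,0],[0,0,0],15]
  ]
}}

```text
clock: 14.42
position: [0.5991, -0.2139, 0.096]
orientation: [179.8, -0.1, 25.1]
ft_force: [-9.5, 3.0, 26.2]
finger_gap: 0.0261
```

```bash
cat > chk.py <<'E'
from h import *
import sys
t=sys.argv[1]
for n in ('side','scene'):
  c=arm.capture(n);save(c,n+t+'.png');pickle.dump(c,open(n+t+'.pkl','wb'))
  a=(slice(160,250),slice(265,385)) if n=='side' else (slice(130,235),slice(285,425))
  cv2.imwrite(f'pics/{n}{t}c.png',cv2.resize(c['color'][a],None,fx=5,fy=5,interpolation=cv2.INTER_CUBIC)[:,:,::-1])
E
python3 lid.py w8;python3 chk.py 5
```

```text
tcp [ 0.5991 -0.2139  0.096 ] [ 1.7978e+02 -9.0000e-02  2.5060e+01] toolz [ 0.003 -0.003 -1.   ]
n [0.054 0.02  0.998] tilt 3.29 ctr [ 0.6056 -0.2084  0.0817] R 0.0537 bbox [252 170  93  19  99]
knob top [ 0.6012 -0.2115  0.1119] 3318 0.0296 offset from axis [-0.006  -0.0037  0.0004]
ctr in tool frame mm [ 0.0082 -0.0023  0.0143]
```

View pics/side5c.png

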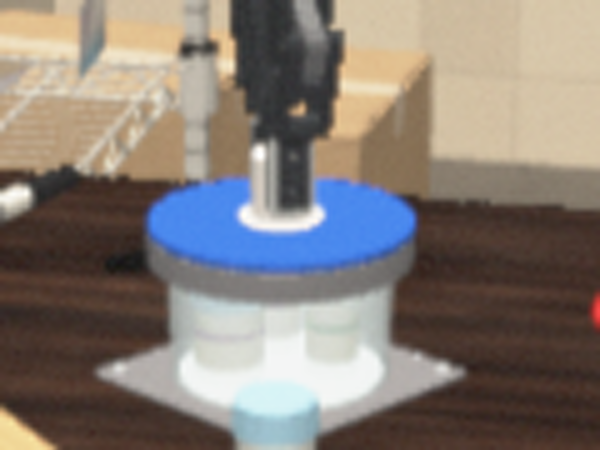

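View pics/scene5c.png

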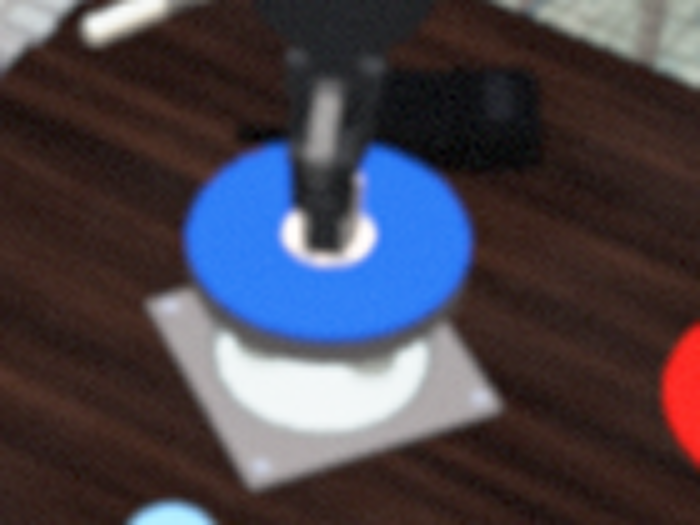

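Seated against a hard stop at 26 N and level, with no orange showing. I'll relieve the push before releasing.

Emit:
{"op": "jog_arm", "data": {
  "commands": [
    [[0,0,1.5],[0,0,0],15],
    [[0,0,1.5],[0,0,0],15],
    [[0,0,0],[0,0,0],15]
  ],
  "newtons": 40
}}

```text
clock: 14.95
position: [0.5991, -0.2139, 0.0961]
orientation: [179.8, -0.0, 25.1]
ft_force: [-4.3, 2.3, 11.8]
finger_gap: 0.026
```

Still pressing with about 12 N and steady. Opening gently from here.

Emit:
{"op": "jog_arm", "data": {
  "commands": [
    [[0,0,0.8],[0,0,0],24],
    [[0,0,0],[0,0,0],35],
    [[0,0,0],[0,0,0],60],
    [[0,0,0],[0,0,0],80],
    [[0,0,0],[0,0,0],85],
    [[0,0,0],[0,0,0],85]
  ],
  "newtons": 20
}}

```text
clock: 15.7
position: [0.5988, -0.2139, 0.0939]
orientation: [179.9, 0.1, 25.1]
ft_force: [0.4, 0.9, -0.1]
finger_gap: 0.0851
```

Emit:
{"op": "jog_arm", "data": {
  "commands": [
    [[0,0,6],[0,0,0],85],
    [[0,0,15],[0,0,0],85],
    [[0,0,25],[0,0,0],85],
    [[-20,0,30],[0,0,0],85],
    [[-30,0,30],[0,0,0],85],
    [[-30,0,20],[0,0,0],85],
    [[-20,0,10],[0,0,0],85],
    [[0,0,0],[0,0,0],85],
    [[0,0,0],[0,0,0],85]
  ]
}}

```text
clock: 16.82
position: [0.4995, -0.214, 0.2307]
orientation: [179.9, 0.0, 25.1]
ft_force: [0.2, -0.0, 0.6]
finger_gap: 0.0849
```

```bash
sed -i 's/(sa>150)&(v>80)/(sa>110)\&(v>80)/' lid.py; python3 lid.py w9;python3 chk.py 6
```

```text
tcp [ 0.4995 -0.214   0.2307] [1.7987e+02 1.0000e-02 2.5060e+01] toolz [ 0.001 -0.002 -1.   ]
n [ 0.001 -0.001  1.   ] tilt 0.09 ctr [ 0.5985 -0.213   0.0798] R 0.0616 bbox [  295    24   159   170 18887]
knob top [ 0.5983 -0.2126  0.1117] 1291 0.0319 offset from axis [-0.0002  0.0005  0.    ]
ctr in tool frame mm [0.0902 0.0408 0.1509]
```

View pics/side6c.png

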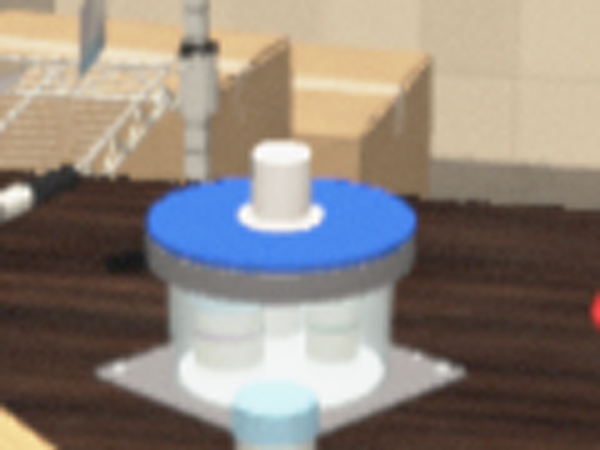

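View pics/w9.png

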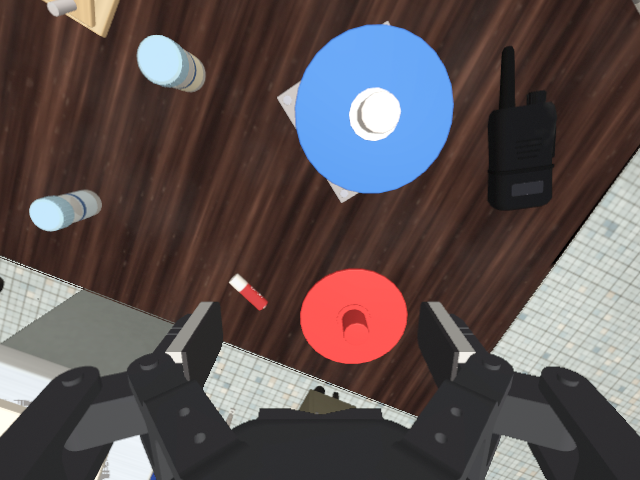

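View pics/scene6.png

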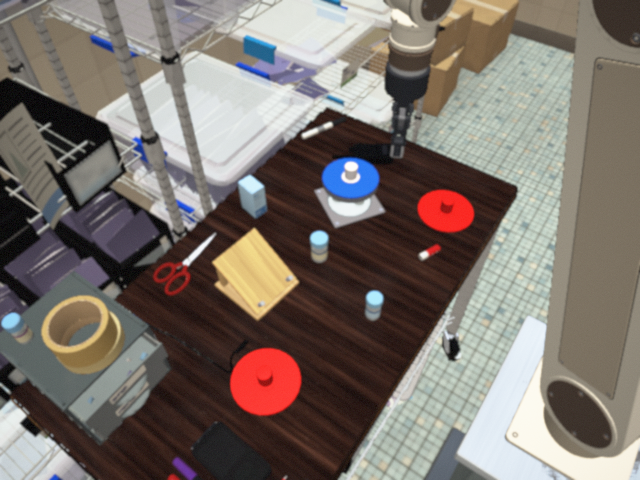

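The lid's disc top is at 79.8 mm (80 expected), tilted 0.09°, and centred on the rim. The vials, carton and battery are at their starting pixels. Handing in.

```bash
python3 -c "
from h import *
s=arm.observe();print(s['clock'],s['dq'].round(2));print(arm.close_job())"
```

```text
16.975 [ 0.14  0.16 -0.19  0.    0.04  0.1 ]
the job is handed in; nothing more can be done
None
```

The blue lid is seated on the tub and released, and the job was handed in at about 17 s of the 51 s allowed. I gripped the lid by its knob, lifted it off the sloped rest, set it level on the tub and pressed until it stopped hard at about 26 N.

**Last checks:**
- **Seating:** the disc top is 79.8 mm above the worktop (80 expected), tilted 0.09°. It is centred on the rim within about 0.1 mm in the wrist view, and no orange seal shows in the side view.
- **Release:** the gripper is open and well clear, with the force reading near zero.
- **Other items:** the two vials, the carton and the battery are at their starting places in the scene picture.

**Checks that failed or disagreed:**
- **Tub position:** the first estimates of the tub's y differed by up to 8 mm between cameras. I settled it by comparing rim and disc in one wrist picture; lateral checks in both fixed views agreed.
- **Joint limit:** joint 6 reached the end of its range on the first approach, so I turned the grasp 25° about the lid's axis.
- **Wrist fit:** one fit of the lid while pressing was unusable because the lid's colour washed out. I repeated it after release.

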